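Part a glazed tea set for the glaze firing

ROBOT

A 6-joint arm with a two-finger parallel gripper is mounted at the origin on a cart in front of the work surface, level with it; the furniture and walls round the work are solid. World frame = base frame: x ahead of the robot, y to its left, z up, the work surface at z = 0. Lengths are in m, angles in degrees, forces in N, time in s.
With the tool pointing down it reaches from about 0.35 to 0.975 m from the base axis. Payload 17.4 kg.
Tool frame: the origin (TCP) lies midway between the tips of the shut fingers; the grasp point (between the pads) lies 19 mm behind it; x points along the fingers, y is the direction in which the jaws open and shut, and the axes are right-handed (so a half turn about x gives the same grasp; the last joint's range is limited). The gripper opens to 85 mm and grips with 20 to 120 N. Pads are 22 mm wide; open, the fingers measure 114 mm over their backs; the gripper's body (76 mm by 85 mm) begins 54 mm behind the grasp point. The pads swing forward as they close: fully open they stand 13 mm farther back than shut.
Start: joints at [-78.656, 6.646, 82.598, -0, 90.757, -2.166], TCP at [0.158, -0.656, 0.231] pointing down, gripper open.
Joint ranges: [-162.19, 162.19], [-47.58, 125.68], [4.15, 143.07], [-65.23, 245.23], [0.69, 171.88], [-170.13, 170.13]. Speed limits (degrees/s): [108.29, 108.29, 127.2, 180, 180, 180].

INTERFACE

Orientations are given as a 3x3 rotation matrix whose columns are the frame's x, y, z axes.
In Python, from bench import * gives the robot as it stands.
- The arm moves only by the shell command python3 -m pendant 'ROWS' [FORCE]. ROWS is JSON, one flat list of numbers, 7 for each row, row after row: the turn, a rotation vector about the world's x, y, z in rad, then the shift along the world's x, y, z in m, then the finger opening in m, from 0 to 0.0854. In form: [rx, ry, rz, x, y, z, claw, rx, ry, rz, x, y, z, claw, ...]. A call has 1 to 10 rows; each row shifts and turns the pose as measured when the row begins; what a row does not reach is not made up. A row lasts 1/10 s, in which the tool goes at most 50 mm and 8.59 degrees, less where a joint would pass 70% of its speed; a pose out of reach is approached as far as the arm can. A call with a gripper value outside its range is refused whole. The fingers move at their own pace and stop on an object; FORCE is the grip in N (left out, the last holds). Time passes only in rows, so rows that do not move let the fingers close. It gives the time, the measured TCP pose, the force and the opening at its end, in the units of the state.
- observe(): the state, without advancing time (a new reading comes with each control period).
- snapshot(name): name is "scene" or "top"; returns the picture (384x512x3 uint8, blue, green, red); there is no depth.
- camera_info(name): a dict with "fx", "fy", "cx", "cy" (pixels), "eye" and "attitude" of the camera in the world. Camera axes: x right, y down, z forward; pixel columns grow to the right and rows downward; lengths in m; the calibration is good to about 2 mm. A picture is of the moment at which its call begins. camera_info takes no time and is no camera call.
- sign_off(): hands the job in, once; it reports no verdict.
Trained networks look in the newest picture that a camera, given by its name, has taken for a name from the list of things; names that differ only in an ending like _2 or _b are one class to them, and where a whole thing is asked for, a point or a joint stands for the part that bears it (a point fixed in the world has none). Each returns a list of dicts, best first, with "p" (0 to 1); they miss things now and then, are a little off and sometimes report something else, mostly with a low value. They report only what shows in the picture. A call takes as long as a camera call.
- look_for(camera, thing): "bbox" ([centre column, centre row, width, height] in pixels, round what is visible of it).
The state is a dict: "clock": time; "joints": joint angles; "qvel": joint speeds; "tau": joint torques, N m; "tool_pos": TCP position; "orientation": TCP orientation; "contact_force": force on the tool from outside, world axes, zero at the start; "torque": the same for the moment, N m; "finger_gap": finger opening in m.
Only numpy, scipy, OpenCV 4.12 (cv2) and the standard library are available. Lean on these libraries where they do the work, as an engineer would, in place of code of your own. Each camera call takes 0.05 s, during which the arm holds its last target. There are 200 camera calls.

TASK

This freshly glazed tea set (tray, mug, infuser and lid) must be fired apart, or the glaze will weld the pieces together. Take the stack apart and set each piece upright on its own support on the kiln shelf: the lid, knob up, on the small three-pointed stilt, the infuser hanging by its flange in the ring setter, the mug on the round disc and the tray lengthwise on the two-bar stilt, each centred and not touching another piece. Set them down gently, let nothing fall over, and do not push the brown clay cup that stands by itself on the table.

Things in the scene. Friction and masses are not known exactly. Their poses are not given: they have to be found in the camera images.
- lid_center (a point): The lid, top of the stack: a flat disc 57 mm across, 5 mm thick at the edge, with an upright round knob 17 to 19 mm across and 25 mm high in its middle; 33 mm high in all, 60 g. The point lies on its axis, half-way up (16.5 mm above its flat underside, 16.5 mm below the top of the knob; the knob begins 8 mm below the point). z is up along the knob. It lies in the flange of the infuser.
- infuser_center (a point): The infuser: a pierced strainer cup (42 mm across, tapering to 34 mm at its foot) with a flange 66 mm across round its top; 45 mm high in all, 90 g. The point lies on its axis, half-way up; the flange reaches from 13.5 mm (flat underside) to 22.5 mm above it. z is up. It hangs by the flange on the mug's rim, standing 3 mm out past the mug all round: take it by the flange's edge.
- mug_center (a point): The mug: round, 60 mm across over its straight upper half, narrowing to a foot 44 mm across, 72 mm high, wall 5 mm, 200 g, with a handle that stands 26 mm out from the wall along its -y axis (from 20 mm below to 27 mm above the point). The point lies on the mug's axis, half-way up. z is up. It stands on one half of the tray, its handle over the other half.
- tray_center (a point): The slab tray, bottom of the stack: 64 mm wide (its x axis), 150 mm long (its y axis), 16 mm high, with a low rim round it, 180 g; its floor is 8 mm above its underside. The point lies at its middle, half-way up.
- stilt_top (a point): The lid's seat: a small three-armed star stilt with three upright points 18 mm from its middle, 22 mm high. The point lies in the middle, at the height of the three tips, on which the lid's flat underside must rest. Fixed. z is up.
- ring_top (a point): The infuser's seat: a ring setter, a ring 76 mm across outside with a hole 54 mm across, on three legs, 50 mm high. The point lies at the middle of the hole, at the height of the ring's upper face, on which the infuser's flange must rest with its cup hanging in the hole. Fixed. z is up.
- cookie_top (a point): The mug's seat: a plain flat round disc 80 mm across, 10 mm thick. The point lies at the middle of its upper face. Fixed. z is up. All four seats stand on a white-washed kiln shelf (270 x 300 mm, on short props) whose top is 40 mm above the table; a little pack of three cones, reaching 90 mm above the table, stands in the shelf's middle.
- bars_top (a point): The tray's seat: a ladder-shaped stilt, two parallel ridged bars 110 mm long (along its y axis), 38 mm apart, joined by two rungs, 18 mm high. The point lies midway between the bars, at the height of their tops, on which the tray's underside must rest, its long axis along the bars. Fixed.
- green_cup: Bystander: brown unfired clay cup, 65 mm across, 62 mm high, alone on the table (not the one on the banding wheel); to be left alone. The point lies at the centre of its underside.

How it is judged (in metres and radians):
At the end, for the whole second after the job is handed in: Each piece upright (0.1 rad), at rest, on its own seat (height within 4 mm): lid on the stilt within 9 mm, infuser hanging in the ring within 10 mm, mug on the disc within 14 mm, tray on the bars within 14 mm and 0.25 rad; no piece touches another (horizontal distance between lid_center and stilt_top below 0.009 m and z of lid_center in the frame of stilt_top between 0.0125 and 0.0205 m and angle between each of lid_center, infuser_center, mug_center, tray_center's own z axis and vertical below 0.1 rad and horizontal distance between infuser_center and ring_top below 0.01 m and z of infuser_center in the frame of ring_top between -0.0175 and -0.0095 m and horizontal distance between mug_center and cookie_top below 0.014 m and z of mug_center in the frame of cookie_top between 0.032 and 0.04 m and horizontal distance between tray_center and bars_top below 0.014 m and z of tray_center in the frame of bars_top between 0.004 and 0.012 m and angle between the y axis of tray_center and the y axis of bars_top, either way round below 0.25 rad and linear speed of each of lid, infuser, mug, tray below 0.02 m/s and contact force between lid and infuser below 0.03 N and contact force between each of lid, infuser and mug below 0.03 N and contact force between each of lid, infuser, mug and tray below 0.03 N).
It fails at once if a piece is tipped over (more than 0.8 rad) (angle between any of lid_center, infuser_center, mug_center, tray_center's own z axis and vertical above 0.8 rad).
It fails at once if a piece is dropped or pressed hard on its seat (over 60 N) (contact force between lid and stilt above 60 N or contact force between infuser and ring_setter above 60 N or contact force between mug and cookie above 60 N or contact force between tray and bar_stilt above 60 N).
It fails at once if the brown clay cup is pushed more than 20 mm (distance of green_cup from where it was at the start of the episode above 0.02 m).
It also fails if it takes over 131 s, if anything falls off the work surface, if the arm or the gripper's body presses on something with over 40 N, if the wrist force passes 120 N, or if a joint passes its speed limit or range.

## Working session

There is one attempt and no reset: what is moved stays moved. The work goes in short steps, Python scripts to look and compute and a shell command to move; the robot and the scene stay as the last step left them, time stands still between calls to the robot, and variables do not carry over. Pictures are saved under pics/ and viewed, about 12 in all and at most 16, crops included, and the job is handed in when it is done.

```bash
mkdir -p pics; ls; python3 - <<'E'
from bench import *
import cv2
s=observe(); print(s['clock'],s['tool_pos'],s['orientation'],s['contact_force'],s['finger_gap'])
for n in("scene","top"):
    cv2.imwrite(f"pics/{n}0.png",snapshot(n)); print(n,camera_info(n))
    for t in "lid_center infuser_center mug_center tray_center stilt_top ring_top cookie_top bars_top green_cup".split():
        print(t,[(round(d['p'],2),[round(float(v)) for v in d['bbox']]) for d in look_for(n,t)[:2]])
print(observe()['clock'])
E
```

```text
pics
0.0 [ 0.15765274 -0.65612301  0.23053266] [[-2.35211078e-04  2.33619977e-01 -9.72327955e-01]
 [ 1.20406292e-03 -9.72327210e-01 -2.33620089e-01]
 [-9.99999247e-01 -1.22569407e-03 -5.25910194e-05]] [-0.72877465  0.78190721  0.55586912] 0.08526762053177858
scene {'fx': 402.1688815938968, 'fy': 402.1688815938968, 'cx': 251.6890465197759, 'cy': 195.87944345941168, 'eye': array([0.27633927, 0.72529481, 0.6009346 ]), 'attitude': array([[-0.90249967, -0.24956462,  0.35101545],
       [-0.43036381,  0.49081826, -0.7575516 ],
       [ 0.01677328, -0.83475441, -0.5503669 ]])}
lid_center [(0.49, [285, 152, 16, 18])]
infuser_center [(0.56, [288, 156, 24, 12])]
mug_center [(0.8, [284, 168, 23, 23])]
tray_center [(0.59, [287, 172, 33, 28])]
stilt_top [(0.54, [300, 252, 17, 15]), (0.33, [284, 167, 23, 21])]
ring_top [(0.62, [251, 222, 33, 31])]
cookie_top [(0.71, [265, 303, 43, 39])]
bars_top [(0.75, [266, 302, 46, 35]), (0.68, [207, 276, 52, 48])]
green_cup [(0.75, [228, 178, 22, 26])]
top {'fx': 409.79004145916394, 'fy': 409.79004145916394, 'cx': 251.76719329263608, 'cy': 190.06696731776415, 'eye': array([0.51156772, 0.02145139, 1.02025251]), 'attitude': array([[ 0.0094606 , -0.99752197,  0.06971672],
       [-0.99995316, -0.0092951 ,  0.00269803],
       [-0.00204332, -0.06973898, -0.99756318]])}
lid_center [(0.81, [358, 175, 26, 25]), (0.31, [357, 177, 28, 28])]
infuser_center [(0.75, [357, 177, 27, 30])]
mug_center [(0.61, [307, 125, 33, 22])]
tray_center [(0.78, [366, 179, 66, 29])]
stilt_top [(0.46, [221, 245, 16, 19])]
ring_top [(0.69, [224, 192, 35, 32])]
cookie_top [(0.58, [151, 240, 31, 29])]
bars_top [(0.74, [157, 185, 52, 34])]
green_cup [(0.89, [309, 125, 28, 26]), (0.48, [357, 176, 22, 25])]
1.0
```

```bash
python3 - <<'E'
import cv2
a=cv2.imread("pics/top0.png")[90:290,110:430]; cv2.imwrite("pics/a.png",cv2.resize(a,(800,500),interpolation=cv2.INTER_CUBIC))
a=cv2.imread("pics/scene0.png")[120:345,150:450]; cv2.imwrite("pics/b.png",cv2.resize(a,(800,600),interpolation=cv2.INTER_CUBIC))
E
```

```text
(no output)
```

View pics/a.png

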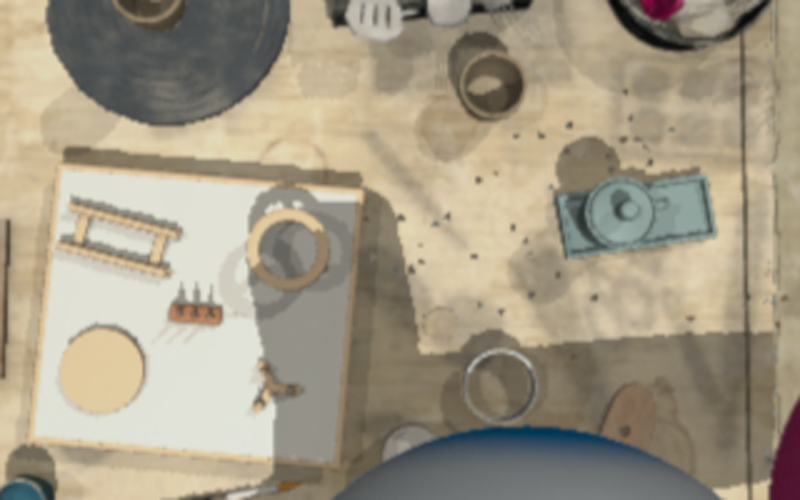

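View pics/b.png

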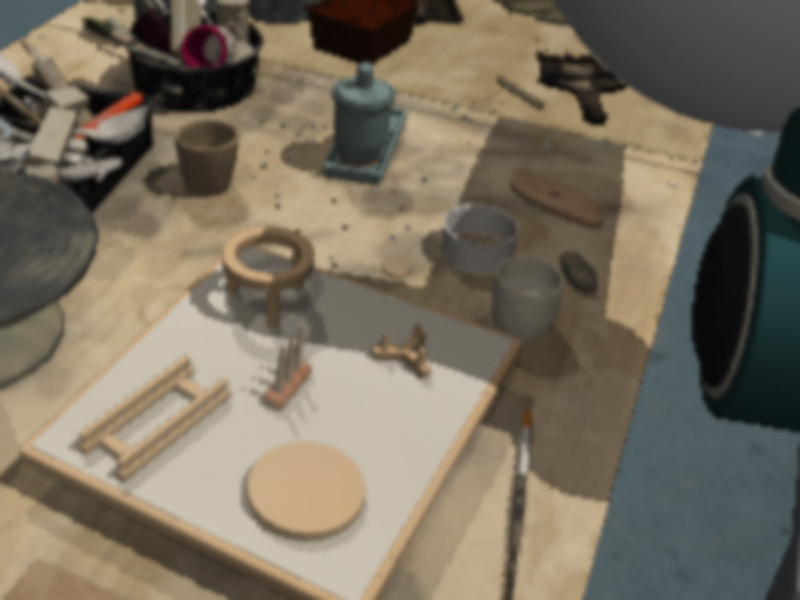

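The top view shows the stack on the right (knob at about 361,174 in full-frame pixels). The four seats are on the shelf: bars 158,185, ring 225,189, cookie 151,238, stilt 219,245. The brown clay cup is at 307,124. The scene view agrees with this.

```bash
cat > h.py <<'E'
import numpy as np
from bench import *
C={n:camera_info(n) for n in("scene","top")}
def at(n,uv,z):
    c=C[n]; d=c['attitude']@np.array([(uv[0]-c['cx'])/c['fx'],(uv[1]-c['cy'])/c['fy'],1])
    return c['eye']+d*(z-c['eye'][2])/d[2]
def pix(n,p):
    c=C[n]; q=c['attitude'].T@(np.array(p)-c['eye']); return np.array([c['fx']*q[0]/q[2]+c['cx'],c['fy']*q[1]/q[2]+c['cy']])
T=lambda u,v:(u/2.5+110,v/2.5+90)
S=lambda u,v:(u*.375+150,v*.375+120)
E
python3 - <<'E'
from h import *
np.set_printoptions(precision=4,suppress=True)
for n,t,s,z in [("knobtop",(628,210),(365,68),.118),("ring",(288,248),(268,256),.09),("cookie",(102,369),(306,487),.05),("stilt",(272,387),(407,350),.062),("bars",(121,237),(154,413),.058),("flange",(620,213),None,.089),("green",(492,85),(207,130),.062),("cones",(195,300),(285,365),.09)]:
    print(n,at("top",T(*t),z)[:2], at("scene",S(*s),z)[:2] if s else '')
P=[at("top",T(*p),.016)[:2] for p in[(557,195),(708,175),(717,237),(567,258)]]
P=np.array(P);print("tray",P,P.mean(0),[np.linalg.norm(P[i]-P[i-1]) for i in range(4)]); 
d=(P[0]+P[3]-P[1]-P[2])/2;print("tray y yaw",np.degrees(np.arctan2(d[1],d[0])))
B=np.array([at("top",T(*p),.058)[:2] for p in[(73,203),(182,233),(60,241),(169,271)]])
print(B,B.mean(0));d=B[0]+B[2]-B[1]-B[3];print("bars yaw",np.degrees(np.arctan2(d[1],d[0])),np.linalg.norm(d)/2)
B=np.array([at("scene",S(*p),.058)[:2] for p in[(188,360),(80,440),(228,381),(120,470)]])
print(B,B.mean(0));d=-(B[0]+B[2]-B[1]-B[3]);print("bars yaw",np.degrees(np.arctan2(d[1],d[0])),np.linalg.norm(d)/2)
E
```

```text
knobtop [ 0.6125 -0.2178] [ 0.606  -0.2058]
ring [0.578  0.0845] [0.5707 0.094 ]
cookie [0.4649 0.2608] [0.4588 0.2673]
stilt [0.4504 0.0994] [0.4408 0.1203]
bars [0.5892 0.2442] [0.58   0.2597]
flange [ 0.6129 -0.2182] 
green [ 0.7367 -0.1049] [ 0.7356 -0.1074]
cones [0.5299 0.1682] [0.504  0.2054]
tray [[ 0.6381 -0.175 ]
 [ 0.6594 -0.3241]
 [ 0.598  -0.332 ]
 [ 0.576  -0.1846]] [ 0.6179 -0.2539] [np.float64(0.0628764361181766), np.float64(0.15056454821904713), np.float64(0.061840843840142275), np.float64(0.14909898464693688)]
tray y yaw 98.30666893690875
[[0.621  0.2904]
 [0.5935 0.1868]
 [0.5849 0.3017]
 [0.5576 0.1983]] [0.5892 0.2443]
bars yaw 75.16665299569961 0.10710312470577679
[[0.5857 0.2004]
 [0.6121 0.3046]
 [0.5484 0.2072]
 [0.5731 0.3155]] [0.5798 0.2569]
bars yaw 76.49756358428155 0.10929284279654015
```

The two views disagree by about 10 mm, so I'll overlay projected models on both pictures.

```bash
cat > ov.py <<'E'
from h import *
import cv2
def circ(c,r,z): a=np.linspace(0,2*np.pi,60); return [(c[0]+r*np.cos(t),c[1]+r*np.sin(t),z) for t in a]
def rect(c,yaw,w,l,z):
    y=np.array([np.cos(yaw),np.sin(yaw)]);x=np.array([y[1],-y[0]])
    return [(*(np.array(c)+sx*w/2*x+sy*l/2*y),z) for sx,sy in[(1,1),(1,-1),(-1,-1),(-1,1),(1,1)]]
def overlay(n,img,curves,box,out,k):
    x0,x1,y0,y1=box
    a=cv2.resize(img[y0:y1,x0:x1],None,fx=k,fy=k,interpolation=cv2.INTER_CUBIC)
    for cv in curves:
        p=(np.array([pix(n,q) for q in cv])-[x0,y0]+.5)*k
        cv2.polylines(a,[np.round(p).astype(int)],False,(0,0,255),1)
    cv2.imwrite(out,a)
E
python3 - <<'E'
from ov import *
r=np.radians
seats=[circ((.578,.0845),.038,.09),circ((.578,.0845),.027,.09),circ((.4649,.2608),.04,.05),circ((.4504,.0994),.018,.062),rect((.5892,.2442),r(75.5),.038,.110,.058)]
stack=[rect((.6179,-.2539),r(98.3),.064,.15,.016),circ((.6129,-.2182),.033,.089),circ((.6129,-.2182),.009,.118)]
for n,b in (("top",(125,265,140,270)),("scene",(170,320,195,335))): overlay(n,cv2.imread(f"pics/{n}0.png"),seats,b,f"pics/s_{n}.png",4)
A=[]
for n,b in (("top",(320,410,145,215)),("scene",(255,315,130,200))):
    overlay(n,cv2.imread(f"pics/{n}0.png"),stack,b,f"pics/k_{n}.png",6)
ims=[cv2.imread(f"pics/{p}.png") for p in("s_top","s_scene","k_top","k_scene")]
H=cv2.hconcat
def pad(i,h,w): return cv2.copyMakeBorder(i[:h,:w],0,max(0,h-i.shape[0]),0,max(0,w-i.shape[1]),cv2.BORDER_CONSTANT)
cv2.imwrite("pics/ov1.png",H([cv2.resize(ims[0],None,fx=.7,fy=.7)[:0+560] if 0 else pad(cv2.resize(ims[0],(400,371)),400,400),pad(cv2.resize(ims[1],(400,373)),400,400)]))
cv2.imwrite("pics/ov2.png",H([pad(cv2.resize(ims[2],(440,342)),420,440),pad(ims[3],420,360)]))
E
```

```text
(no output)
```

View pics/ov1.png

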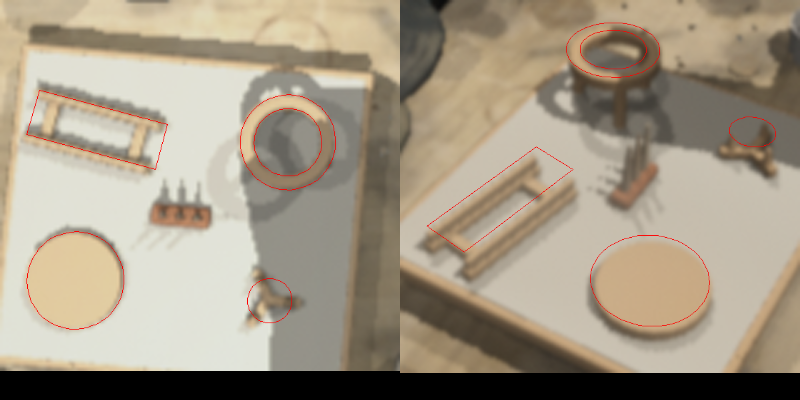

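View pics/ov2.png

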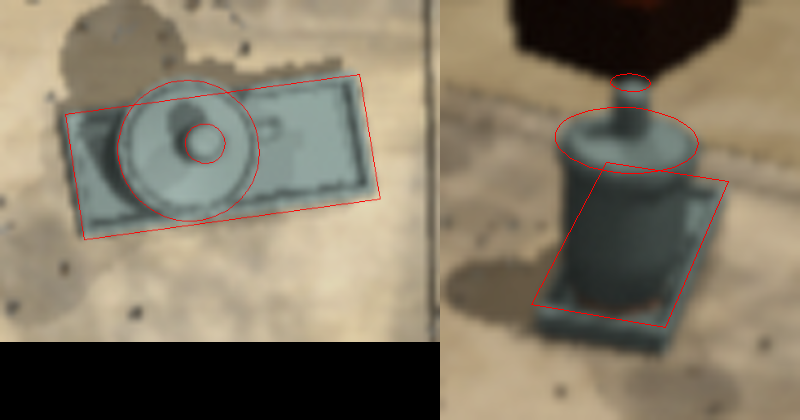

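```bash
python3 - <<'E'
from h import *
np.set_printoptions(precision=4,suppress=True)
A=np.array([at("top",T(*p),.04)[:2] for p in[(62,165),(365,187),(337,465),(33,441)]])
B=np.array([at("scene",S(*p),.04)[:2] for p in[(30,450),(225,278),(518,342),(372,600)]])
for X in(A,B): print(X,X.mean(0),[np.linalg.norm(X[i]-X[i-1]) for i in range(4)])
# joint: look_for boxes triangulation
for n,t,s in [("cookie",(102,369),(306,487)),("ring",(288,248),(268,256)),("knob",(628,210),(365,68)),("stilt",(272,387),(407,350)),("bars",(121,237),(154,413)),("traycorner",(708,175),(404,114)),("traycorner",(557,195),(325,172))]:
    o=[];D=[]
    for c,uv in(("top",T(*t)),("scene",S(*s))):
        d=at(c,uv,0)-C[c]['eye'];d/=np.linalg.norm(d);o.append(C[c]['eye']);D.append(np.eye(3)-np.outer(d,d))
    p=np.linalg.solve(sum(D),sum(m@e for m,e in zip(D,o)));print(n,p,np.linalg.norm(D[0]@(p-o[0])))
import cv2
for n in("top","scene"):
    im=cv2.imread(f"pics/{n}0.png"); 
    h=cv2.cvtColor(im,cv2.COLOR_BGR2HSV); b=(130,170,220,260) if n=="top" else (235,290,280,325)
    # cookie: saturated warm region
    m=((h[...,1]>60)&(h[...,0]<25)).astype(np.uint8); k=np.zeros_like(m);k[b[2]:b[3],b[0]:b[1]]=m[b[2]:b[3],b[0]:b[1]]
    q=cv2.connectedComponentsWithStats(k); i=1+np.argmax(q[2][1:,4]); print(n,"cookie",q[2][i],q[3][i],at(n,q[3][i],.05 if n=="top" else .047))
E
```

```text
[[0.6599 0.3072]
 [0.6412 0.0145]
 [0.3763 0.0386]
 [0.396  0.3269]] [0.5183 0.1718] [np.float64(0.26459401532800547), np.float64(0.29326510100954356), np.float64(0.26592050679593227), np.float64(0.2889279234999155)]
[[0.6491 0.3142]
 [0.6187 0.0775]
 [0.3712 0.0467]
 [0.3898 0.3227]] [0.5072 0.1903] [np.float64(0.25942433579364865), np.float64(0.2385867996418779), np.float64(0.24939212207537179), np.float64(0.2766673468467069)]
cookie [0.4629 0.262  0.0429] 0.0018167452769426637
ring [0.577  0.0844 0.0819] 0.0016661303155086928
knob [ 0.6123 -0.2202  0.1104] 0.0011229064799972285
stilt [0.4478 0.1004 0.0439] 0.0015317052969354122
bars [0.5894 0.2472 0.0431] 0.0010694796112818974
traycorner [ 0.6324 -0.3374 -0.0007] 0.030378123562153143
traycorner [ 0.6368 -0.1792  0.0005] 0.003470183507370319
top cookie [134 221  34  34 880] [150.6398 237.5761] [0.465  0.2612 0.05  ]
scene cookie [ 242  286   45   37 1302] [264.2465 303.7389] [0.4596 0.2676 0.047 ]
```

```bash
python3 -c "
import cv2
cv2.imwrite('pics/full.png',cv2.hconcat([cv2.resize(cv2.imread(f'pics/{n}0.png'),(400,300),interpolation=cv2.INTER_AREA) for n in('top','scene')]))"
```

```text
(no output)
```

View pics/full.png

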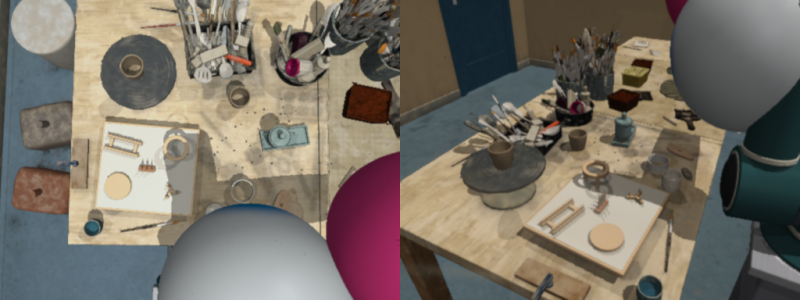

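```bash
python3 -m pendant '[0,0,0.145,0.035,0.034,0.004,0.06, 0,0,0.145,0.035,0.034,0.004,0.06, 0,0,0.145,0.035,0.034,0.004,0.06, 0,0,0.145,0.035,0.034,0.004,0.06, 0,0,0.145,0.035,0.034,0.004,0.06, 0,0,0.145,0.035,0.034,0.004,0.06, 0,0,0.145,0.035,0.034,0.004,0.06, 0,0,0.145,0.035,0.034,0.004,0.06, 0,0,0.145,0.035,0.034,0.004,0.06, 0,0,0.145,0.035,0.034,0.004,0.06]' 30
cat > st.py <<'E'
from h import *
import sys
np.set_printoptions(precision=4,suppress=True)
def st():
    s=observe();o=s['orientation'];y=o[:,1]
    print("t",round(s['clock'],2),"tcp",s['tool_pos'],"yaw",round(float(np.degrees(np.arctan2(y[1],y[0]))),2),"xaxis",o[:,0],"F",s['contact_force'].round(2),"gap",round(s['finger_gap'],4))
    if len(sys.argv)>3: g=np.array([float(v) for v in sys.argv[1:4]]);print("to go",g-s['tool_pos'])
if __name__=="__main__": st()
E
python3 st.py .6127 -.2182 .2
```

```text
clock: 2.0
tool_pos: [0.5098, -0.3083, 0.2717]
orientation: [[0.001, 0.988, 0.156], [-0.002, 0.156, -0.988], [-1.0, 0.0, 0.002]]
contact_force: [0.1, -1.4, 0.4]
finger_gap: 0.0599
t 2.0 tcp [ 0.5098 -0.3083  0.2717] yaw 8.96 xaxis [ 0.0008 -0.0021 -1.    ] F [ 0.14 -1.37  0.43] gap 0.0599
to go [ 0.1029  0.0901 -0.0717]
```

```bash
python3 -m pendant '[0,0,-0.012,0.026,0.0225,-0.018,0.06, 0,0,0,0.026,0.0225,-0.018,0.06, 0,0,0,0.026,0.0225,-0.018,0.06, 0,0,0,0.025,0.0225,-0.018,0.06, 0,0,0,0,0,-0.02,0.06, 0,0,0,0,0,-0.02,0.06,0,0,0,0,0,0,0.06]'
python3 st.py .6127 -.2182 .1
python3 - <<'E'
from ov import *
p=observe()['tool_pos'];r=np.radians
g=[circ((.6129,-.2182),.009,.118),circ((.6129,-.2182),.033,.089),circ(p[:2],.005,p[2])]
for n,b in (("top",(310,410,130,230)),("scene",(235,335,85,185))): overlay(n,snapshot(n),g,b,f"pics/x_{n}.png",4)
cv2.imwrite("pics/c3.png",cv2.hconcat([cv2.imread("pics/x_top.png"),cv2.imread("pics/x_scene.png")]))
E
```

```text
clock: 2.7
tool_pos: [0.6208, -0.2077, 0.1573]
orientation: [[0.004, 0.987, 0.158], [-0.003, 0.158, -0.987], [-1.0, 0.004, 0.004]]
contact_force: [-0.7, 1.7, 0.8]
finger_gap: 0.0602
t 2.7 tcp [ 0.6208 -0.2077  0.1573] yaw 9.07 xaxis [ 0.0042 -0.0034 -1.    ] F [-0.68  1.73  0.81] gap 0.0602
to go [-0.0081 -0.0105 -0.0573]
```

View pics/c3.png

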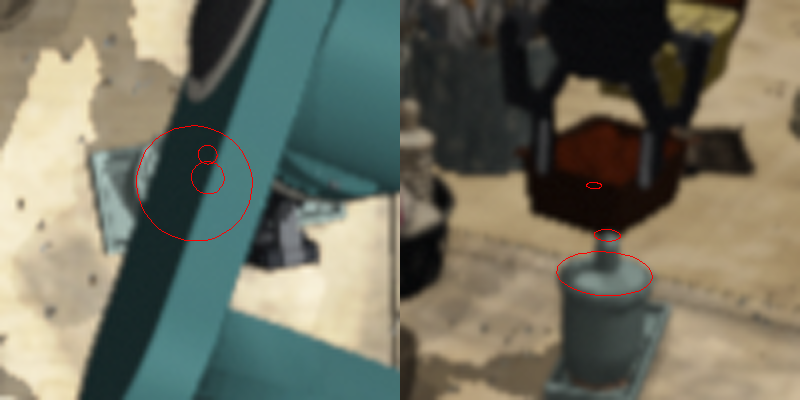

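```bash
python3 -m pendant '[0.004,0.004,-0.012,-0.008,-0.0105,0,0.06, 0,0,0,0,0,-0.015,0.06, 0,0,0,0,0,-0.015,0.06, 0,0,0,0,0,-0.015,0.06,0,0,0,0,0,-0.01,0.06, 0,0,0,0,0,0,0.06,0,0,0,0,0,0,0.06]'
python3 st.py .6127 -.2182 .097
```

```text
clock: 3.5
tool_pos: [0.6125, -0.2215, 0.104]
orientation: [[0.007, 0.99, 0.142], [-0.002, 0.142, -0.99], [-1.0, 0.006, 0.003]]
contact_force: [-1.3, 1.2, 0.5]
finger_gap: 0.0602
t 3.5 tcp [ 0.6125 -0.2215  0.104 ] yaw 8.16 xaxis [ 0.0067 -0.002  -1.    ] F [-1.26  1.16  0.51] gap 0.0602
to go [ 0.0002  0.0033 -0.007 ]
```

```bash
python3 -m pendant '[0.002,0.0067,0,0,0.003,-0.006,0.06, 0,0,0,0,0,0,0.05, 0,0,0,0,0,0,0.03, 0,0,0,0,0,0,0.01, 0,0,0,0,0,0,0.0, 0,0,0,0,0,0,0.0,0,0,0,0,0,0,0.0,0,0,0,0,0,0,0.0]' 30
python3 st.py .6127 -.2182 .097
```

```text
clock: 4.3
tool_pos: [0.6134, -0.2181, 0.0993]
orientation: [[0.002, 0.99, 0.143], [-0.001, 0.143, -0.99], [-1.0, 0.001, 0.001]]
contact_force: [-0.7, -0.2, -0.4]
finger_gap: 0.0163
t 4.3 tcp [ 0.6134 -0.2181  0.0993] yaw 8.2 xaxis [ 0.0016 -0.0007 -1.    ] F [-0.71 -0.17 -0.42] gap 0.0163
to go [-0.0007 -0.0001 -0.0023]
```

```bash
python3 -m pendant '[0,0,0,0,0,0.008,0, 0,0,0,0,0,0.015,0, 0,0,0,0,0,0.02,0, 0,0,0,0,0,0.02,0, 0,0,0,0,0,0.02,0, 0,0,0,0,0,0.01,0,0,0,0,0,0,0,0]'
python3 -m pendant '[0,0,0,-0.008,0.015,0,0, 0,0,0,-0.016,0.032,0,0, 0,0,0,-0.016,0.032,0,0, 0,0,0,-0.016,0.032,0,0, 0,0,0,-0.016,0.032,0,0, 0,0,0,-0.016,0.032,0,0, 0,0,0,-0.016,0.032,0,0, 0,0,0,-0.016,0.032,0,0, 0,0,0,-0.016,0.032,0,0,0,0,0,-0.008,0.015,0,0]'
python3 st.py .4504 .0994 .2
python3 - <<'E'
from ov import *
p=observe()['tool_pos']
g=[circ(p[:2],.0285,p[2]-.015),circ((.4504,.0994),.018,.062)]
for n,b in (("top",(160,300,175,300)),("scene",(240,340,170,290))): overlay(n,snapshot(n),g,b,f"pics/x_{n}.png",4)
a,b=cv2.imread("pics/x_top.png"),cv2.imread("pics/x_scene.png")
cv2.imwrite("pics/c4.png",cv2.hconcat([cv2.resize(a,(400,357)),b[:357*1,:400]]) if 0 else b)
E
```

```text
clock: 5.0
tool_pos: [0.6132, -0.2181, 0.2022]
orientation: [[0.004, 0.99, 0.142], [-0.002, 0.142, -0.99], [-1.0, 0.004, 0.002]]
contact_force: [-0.6, -0.5, -0.6]
finger_gap: 0.0163
clock: 6.0
tool_pos: [0.4557, 0.0801, 0.192]
orientation: [[-0.006, 0.99, 0.139], [0.001, 0.139, -0.99], [-1.0, -0.006, -0.002]]
contact_force: [0.5, -0.5, -0.7]
finger_gap: 0.0164
t 6.0 tcp [0.4557 0.0801 0.192 ] yaw 8.02 xaxis [-0.0064  0.0008 -1.    ] F [ 0.45 -0.52 -0.69] gap 0.0164
to go [-0.0053  0.0193  0.008 ]
```

View pics/c4.png

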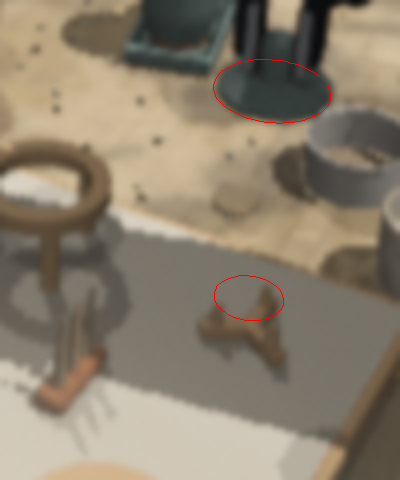

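```bash
python3 - <<'E'
from ov import *
c=(.4504,.0994)
g=[circ(c,.018,.062),circ(c,.018,.04),[(*c,.04),(*c,.062)]]
for n,b in (("top",(195,245,222,272)),("scene",(275,325,225,275))): overlay(n,cv2.imread(f"pics/{n}0.png"),g,b,f"pics/x_{n}.png",8)
cv2.imwrite("pics/c5.png",cv2.hconcat([cv2.imread("pics/x_top.png"),cv2.imread("pics/x_scene.png")]))
E
```

```text
(no output)
```

View pics/c5.png

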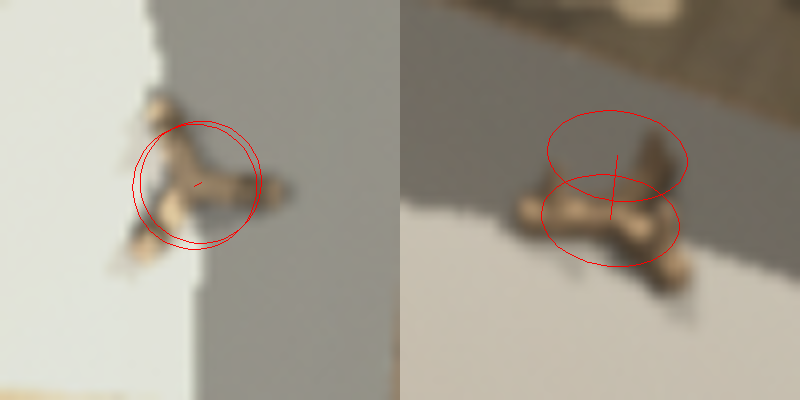

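```bash
python3 -m pendant '[0,-0.0064,0,-0.0055,0.02,-0.01,0, 0,0,0,0,0,-0.02,0, 0,0,0,0,0,-0.025,0, 0,0,0,0,0,-0.025,0, 0,0,0,0,0,-0.015,0, 0,0,0,0,0,0,0,0,0,0,0,0,0,0]'
python3 st.py .4502 .102 .077
```

```text
clock: 6.8
tool_pos: [0.4475, 0.1, 0.0912]
orientation: [[-0.002, 0.99, 0.141], [-0.0, 0.141, -0.99], [-1.0, -0.002, -0.0]]
contact_force: [-0.2, 0.0, -0.4]
finger_gap: 0.0165
t 6.8 tcp [0.4475 0.1    0.0912] yaw 8.12 xaxis [-0.0017 -0.0001 -1.    ] F [-0.2   0.01 -0.39] gap 0.0165
to go [ 0.0027  0.002  -0.0142]
```

```bash
python3 -m pendant '[0,0,0,0.0027,0.002,-0.005,0, 0,0,0,0,0,-0.003,0, 0,0,0,0,0,0,0]'
python3 st.py .4502 .102 .077
python3 - <<'E'
from ov import *
overlay("scene",snapshot("scene"),[],(265,345,205,280),"pics/c6.png",5)
E
```

```text
clock: 7.1
tool_pos: [0.4517, 0.1021, 0.085]
orientation: [[0.001, 0.99, 0.141], [0.0, 0.141, -0.99], [-1.0, 0.001, -0.0]]
contact_force: [0.3, -0.6, 0.4]
finger_gap: 0.0163
t 7.1 tcp [0.4517 0.1021 0.085 ] yaw 8.1 xaxis [ 0.0014  0.0004 -1.    ] F [ 0.35 -0.59  0.45] gap 0.0163
to go [-0.0015 -0.0001 -0.008 ]
```

View pics/c6.png

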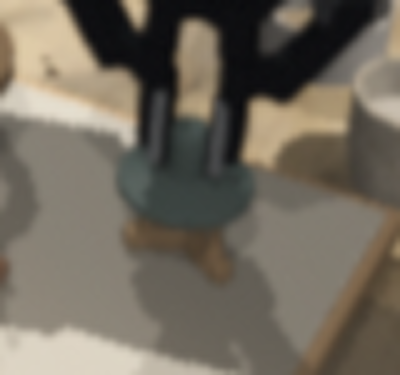

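```bash
for i in 1; do python3 -m pendant '[0,0,0,-0.001,0,-0.002,0, 0,0,0,0,0,-0.002,0, 0,0,0,0,0,0,0]'; python3 -m pendant '[0,0,0,0,0,-0.0015,0,0,0,0,0,0,0,0]'; done
```

```text
clock: 7.45
tool_pos: [0.4509, 0.1022, 0.0815]
orientation: [[0.003, 0.99, 0.141], [0.001, 0.141, -0.99], [-1.0, 0.003, -0.0]]
contact_force: [-0.0, -0.9, -1.0]
finger_gap: 0.0164
clock: 7.65
tool_pos: [0.4509, 0.1022, 0.08]
orientation: [[0.003, 0.99, 0.141], [0.001, 0.141, -0.99], [-1.0, 0.003, -0.0]]
contact_force: [-0.7, -0.2, 0.1]
finger_gap: 0.0163
```

```bash
python3 -m pendant '[0,0,0,0,0,-0.001,0,0,0,0,0,0,0,0]'|grep -E "tool|force";python3 -m pendant '[0,0,0,0,0,-0.001,0,0,0,0,0,0,0,0]'|grep -E "tool|force";python3 -m pendant '[0,0,0,0,0,-0.001,0,0,0,0,0,0,0,0]'|grep -E "tool|force"
```

```text
tool_pos: [0.451, 0.1022, 0.0789]
contact_force: [0.4, 0.2, 0.3]
tool_pos: [0.4509, 0.1022, 0.0778]
contact_force: [0.5, -0.5, -0.3]
tool_pos: [0.451, 0.1022, 0.0768]
contact_force: [-0.6, -1.2, -0.9]
```

```bash
for i in 1; do python3 -m pendant '[0,0,0,0,0,-0.0008,0,0,0,0,0,0,0,0]'|grep -E "tool|force";python3 -m pendant '[0,0,0,0,0,-0.0008,0,0,0,0,0,0,0,0]'|grep -E "tool|force"; done; python3 - <<'E'
from ov import *
overlay("scene",snapshot("scene"),[],(265,345,205,280),"pics/c7.png",5)
E
```

```text
tool_pos: [0.451, 0.1022, 0.0759]
contact_force: [0.4, 0.3, -0.2]
tool_pos: [0.4513, 0.1023, 0.0758]
contact_force: [-0.6, -1.1, -0.8]
```

```bash
for i in 1; do python3 -m pendant '[0,0,0,0,0,-0.0008,0,0,0,0,0,0,0,0]'|grep -E "tool|orient|force";python3 -m pendant '[0,0,0,0,0,-0.0008,0,0,0,0,0,0,0,0]'|grep -E "tool|force"; done
```

```text
tool_pos: [0.4515, 0.1023, 0.0758]
orientation: [[0.004, 0.99, 0.141], [0.001, 0.141, -0.99], [-1.0, 0.004, -0.0]]
contact_force: [-0.8, -0.4, 0.8]
tool_pos: [0.4517, 0.1024, 0.0757]
contact_force: [-2.2, -0.6, 2.1]
```

Contact found at z=0.0758. Releasing.

```bash
python3 -m pendant '[0,0,0,-0.0006,0,0,0.02,0,0,0,0,0,0,0.03,0,0,0,0,0,0,0.04, 0,0,0,0,0,0.0,0.045, 0,0,0,0,0,0.01,0.045,0,0,0,0,0,0.03,0.045, 0,0,0,0,0,0.04,0.06, 0,0,0,0,0,0.04,0.08,0,0,0,0,0,0,0.085]'
python3 st.py .6127 -.2182 .2
python3 - <<'E'
from ov import *
overlay("scene",snapshot("scene"),[circ((.4505,.102),.009,.095),circ((.4505,.102),.0285,.064)],(265,345,205,280),"pics/c7.png",5)
E
```

```text
clock: 10.0
tool_pos: [0.4494, 0.1021, 0.2012]
orientation: [[0.003, 0.99, 0.141], [0.001, 0.141, -0.99], [-1.0, 0.003, -0.0]]
contact_force: [0.4, -0.8, -0.3]
finger_gap: 0.0842
t 10.0 tcp [0.4494 0.1021 0.2012] yaw 8.11 xaxis [ 0.0028  0.0006 -1.    ] F [ 0.4  -0.83 -0.3 ] gap 0.0842
to go [ 0.1633 -0.3203 -0.0012]
```

View pics/c7.png

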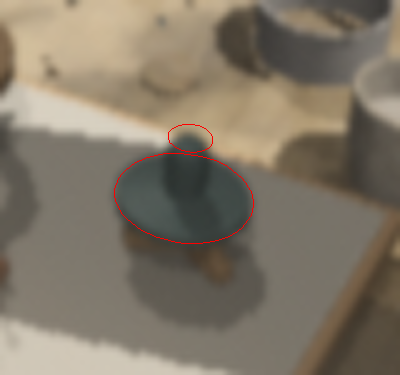

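The lid is level on the stilt, with its disc centre at crop (184,199), matching the model. Next is the infuser.

```bash
python3 -m pendant '[0,0,0,0.008,-0.016,0,0.085, 0,0,0,0.017,-0.034,0,0.085, 0,0,0,0.017,-0.034,0,0.085, 0,0,0,0.017,-0.034,0,0.085, 0,0,0,0.017,-0.034,0,0.085, 0,0,0,0.017,-0.034,0,0.085, 0,0,0,0.017,-0.034,0,0.085, 0,0,0,0.017,-0.034,0,0.085, 0,0,0,0.017,-0.034,0,0.085,0,0,0,0.01,-0.02,0,0.085]' >/dev/null; python3 -m pendant '[0,0,0,0,0,0,0.085]' >/dev/null
python3 st.py .6129 -.2182 .15
python3 - <<'E'
from ov import *
g=[circ((.6129,-.2182),.033,.089)]
for n,b in (("top",(310,410,130,230)),("scene",(245,325,125,200))): overlay(n,snapshot(n),g,b,f"pics/x_{n}.png",4)
cv2.imwrite("pics/c8.png",cv2.hconcat([cv2.imread("pics/x_top.png")[:300],cv2.imread("pics/x_scene.png")]))
E
```

```text
t 11.15 tcp [ 0.6035 -0.2187  0.1892] yaw 8.26 xaxis [-0.0097  0.0041 -0.9999] F [ 0.63 -0.3   0.26] gap 0.0851
to go [ 0.0094  0.0005 -0.0392]
```

View pics/c8.png

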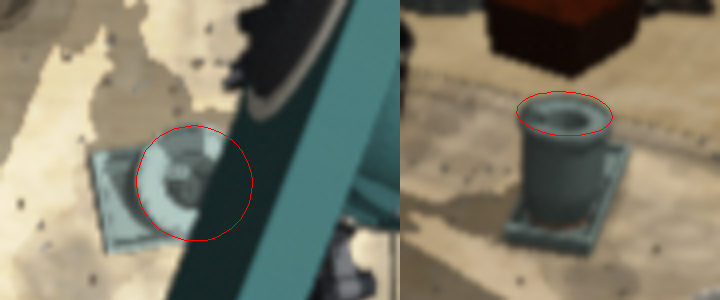

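```bash
python3 -m pendant '[-0.004,-0.0097,0,0.0094,0.0005,-0.01,0.085, 0,0,0,0,0,-0.02,0.085, 0,0,0,0,0,-0.025,0.085,0,0,0,0,0,-0.025,0.085,0,0,0,0,0,-0.015,0.085,0,0,0,0,0,-0.005,0.085,0,0,0,0,0,0,0.085]' >/dev/null
python3 st.py .6129 -.2182 .0765
```

```text
t 11.95 tcp [ 0.6132 -0.2093  0.0841] yaw 8.65 xaxis [ 0.0042 -0.0001 -1.    ] F [0.46 0.04 0.87] gap 0.085
to go [-0.0003 -0.0089 -0.0076]
```

```bash
python3 -m pendant '[0,0.004,-0.005,0,-0.009,0,0.085,0,0,0,0,0,-0.004,0.085, 0,0,0,0,0,-0.003,0.085, 0,0,0,0,0,0,0.085]' >/dev/null
python3 st.py .6129 -.2182 .0765
```

```text
t 12.35 tcp [ 0.6146 -0.2196  0.08  ] yaw 8.34 xaxis [ 0.004  -0.0018 -1.    ] F [-0.9   0.51  0.28] gap 0.0851
to go [-0.0017  0.0014 -0.0035]
```

```bash
python3 -m pendant '[0.0018,0.004,0,-0.0015,0.0014,-0.0033,0.085,0,0,0,0,0,0,0.085,0,0,0,0,0,0,0.08, 0,0,0,0,0,0,0.075, 0,0,0,0,0,0,0.07, 0,0,0,0,0,0,0.067, 0,0,0,0,0,0,0.06, 0,0,0,0,0,0,0.055,0,0,0,0,0,0,0.055]' 30 >/dev/null
python3 st.py .6129 -.2182 .0765
```

```text
t 13.25 tcp [ 0.6133 -0.2181  0.0775] yaw 8.34 xaxis [ 0.0011 -0.0004 -1.    ] F [-1.36 -0.76  0.55] gap 0.0642
to go [-0.0004 -0.0001 -0.001 ]
```

```bash
python3 -m pendant '[0,0,0,0,0,0.005,0.055, 0,0,0,0,0,0.01,0.055, 0,0,0,0,0,0.015,0.055, 0,0,0,0,0,0.02,0.055, 0,0,0,0,0,0.02,0.055, 0,0,0,0,0,0.02,0.055,0,0,0,0,0,0.02,0.055,0,0,0,0,0,0.005,0.055,0,0,0,0,0,0,0.055]' >/dev/null
python3 st.py .578 .0845 .2
python3 - <<'E'
from ov import *
p=observe()['tool_pos']
g=[circ(p[:2],.033,p[2]+.0115),circ(p[:2],.017,p[2]-.0335)]
overlay("scene",snapshot("scene"),g,(235,335,85,200),"pics/c9.png",5)
E
```

```text
t 14.15 tcp [ 0.6129 -0.218   0.205 ] yaw 8.34 xaxis [ 0.0046 -0.0018 -1.    ] F [ 0.22  0.53 -1.65] gap 0.0646
to go [-0.0349  0.3025 -0.005 ]
```

View pics/c9.png

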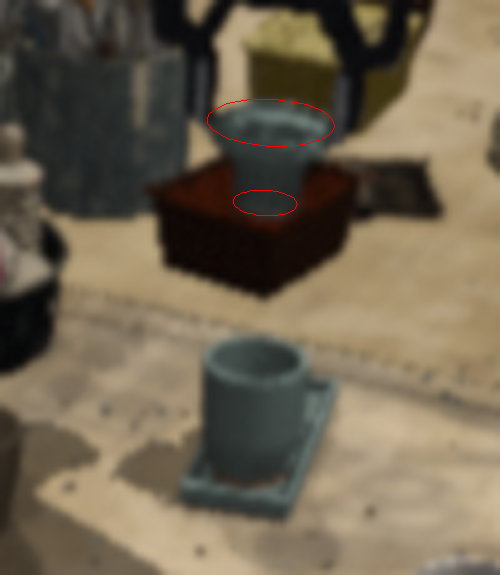

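The infuser is held upright and matches the model; the mug stayed put.

```bash
python3 -m pendant '[0,0,0,-0.002,0.015,0,0.055, 0,0,0,-0.004,0.033,0,0.055, 0,0,0,-0.004,0.033,0,0.055, 0,0,0,-0.004,0.033,0,0.055, 0,0,0,-0.004,0.033,0,0.055, 0,0,0,-0.004,0.033,0,0.055, 0,0,0,-0.004,0.033,0,0.055, 0,0,0,-0.004,0.033,0,0.055, 0,0,0,-0.004,0.03,0,0.055,0,0,0,-0.002,0.015,0,0.055]' >/dev/null
python3 -m pendant '[0,0,0,0,0,0,0.055]' >/dev/null
python3 st.py .578 .0845 .15
```

```text
t 15.3 tcp [0.5673 0.0901 0.1921] yaw 8.34 xaxis [-0.0115  0.0014 -0.9999] F [-0.78  0.43 -0.5 ] gap 0.0642
to go [ 0.0107 -0.0056 -0.0421]
```

```bash
python3 -m pendant '[-0.0014,-0.0115,0,0.0105,-0.0056,-0.01,0.055, 0,0,0,0,0,-0.015,0.055, 0,0,0,0,0,-0.02,0.055, 0,0,0,0,0,-0.01,0.055,0,0,0,0,0,0,0.055,0,0,0,0,0,0,0.055]' >/dev/null
python3 st.py .578 .0845 .135
```

```text
t 15.9 tcp [0.5783 0.0796 0.1297] yaw 8.11 xaxis [-0.0027 -0.0016 -1.    ] F [ 0.03  0.53 -0.9 ] gap 0.0642
to go [-0.0003  0.0049  0.0053]
```

```bash
python3 -m pendant '[0.0016,-0.0027,0,-0.0003,0.005,0,0.055, 0,0,0,0,0,0,0.055, 0,0,0,0,0,-0.01,0.055, 0,0,0,0,0,-0.01,0.055,0,0,0,0,0,-0.006,0.055,0,0,0,0,0,0,0.055]' >/dev/null
python3 st.py .578 .0845 .0875
```

```text
t 16.5 tcp [0.5786 0.0849 0.1032] yaw 8.1 xaxis [ 0.0028  0.0004 -1.    ] F [ 0.2  -0.78 -0.09] gap 0.0642
to go [-0.0006 -0.0004 -0.0157]
```

```bash
python3 -m pendant '[0,0.0028,0,-0.0006,-0.0004,-0.005,0.055, 0,0,0,0,0,-0.004,0.055, 0,0,0,0,0,0,0.055]'|grep -E "tool|force"; python3 -m pendant '[0,0,0,0,0,-0.002,0.055, 0,0,0,0,0,0,0.055]'|grep -E "tool|force"; python3 -m pendant '[0,0,0,0,0,-0.0015,0.055, 0,0,0,0,0,0,0.055]'|grep -E "tool|force"
```

```text
tool_pos: [0.5779, 0.0845, 0.0933]
contact_force: [0.4, 0.2, -0.4]
tool_pos: [0.578, 0.0845, 0.0913]
contact_force: [-0.5, 0.0, -0.4]
tool_pos: [0.5782, 0.0845, 0.0899]
contact_force: [0.0, 0.2, -1.2]
```

```bash
sleep 1; python3 -m pendant '[0,0,0,0,0,-0.001,0.055, 0,0,0,0,0,0,0.055]'|grep -E "tool|force"
```

```text
tool_pos: [0.5783, 0.0845, 0.0891]
contact_force: [1.0, 0.3, -1.2]
```

```bash
for k in 1; do python3 -m pendant '[0,0,0,0,0,-0.0008,0.055, 0,0,0,0,0,0,0.055]'|grep -E "tool|force"; python3 -m pendant '[0,0,0,0,0,-0.0008,0.055, 0,0,0,0,0,0,0.055]'|grep -E "tool|force";python3 -m pendant '[0,0,0,0,0,-0.0008,0.055, 0,0,0,0,0,0,0.055]'|grep -E "tool|force"; done
```

```text
tool_pos: [0.5783, 0.0845, 0.0883]
contact_force: [-0.0, 0.1, -0.7]
tool_pos: [0.5784, 0.0845, 0.0876]
contact_force: [0.5, 0.4, -0.3]
tool_pos: [0.5785, 0.0845, 0.0877]
contact_force: [-0.4, -0.1, 0.1]
```

Contact came at 0.0876, as predicted. Releasing.

```bash
python3 -m pendant '[0,0,0,0,0,0,0.066,0,0,0,0,0,0,0.07,0,0,0,0,0,0,0.078, 0,0,0,0,0,0.0,0.085, 0,0,0,0,0,0,0.085,0,0,0,0,0,0.01,0.085, 0,0,0,0,0,0.03,0.085,0,0,0,0,0,0.04,0.085,0,0,0,0,0,0.04,0.085,0,0,0,0,0,0,0.085]' >/dev/null
python3 st.py .6129 -.2182 .2
python3 - <<'E'
from ov import *
overlay("scene",snapshot("scene"),[circ((.578,.0845),.033,.099),circ((.578,.0845),.038,.09)],(220,300,185,260),"pics/x1.png",5)
for t in("infuser_center","lid_center"): print([(round(d['p'],2),np.round(d['bbox'],1)) for d in look_for("scene",t)[:2]],pix("scene",(.578,.0845,.09)),pix("scene",(.4505,.102,.078)))
E
```

```text
t 19.0 tcp [0.5772 0.0844 0.2137] yaw 8.09 xaxis [-0.0001  0.0004 -1.    ] F [-0.21  0.14  0.53] gap 0.0847
to go [ 0.0357 -0.3026 -0.0137]
[(0.82, array([250.9, 210.5,  31.5,  19.2]))] [249.36420033 212.79877092] [301.7899943  238.55574405]
[(0.74, array([299.4, 241.1,  23.6,  24.9]))] [249.36420033 212.79877092] [301.7899943  238.55574405]
```

View pics/x1.png

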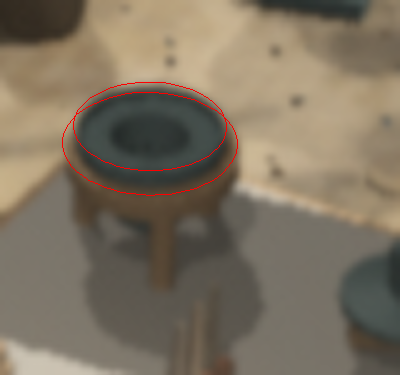

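The infuser is seated, level and centred (crop 151,130). Next is the mug.

```bash
python3 -m pendant '[0,0,0,0.002,-0.015,0,0.085, 0,0,0,0.004,-0.033,0,0.085, 0,0,0,0.004,-0.033,0,0.085, 0,0,0,0.004,-0.033,0,0.085, 0,0,0,0.004,-0.033,0,0.085, 0,0,0,0.004,-0.033,0,0.085, 0,0,0,0.004,-0.033,0,0.085, 0,0,0,0.004,-0.033,0,0.085, 0,0,0,0.004,-0.025,0,0.085,0,0,0,0,-0.01,0,0.085]' >/dev/null
python3 -m pendant '[0,0,0,0,0,0,0.085,0,0,0,0,0,0,0.085]' >/dev/null
python3 st.py .6129 -.2182 .15
```

```text
t 20.35 tcp [ 0.6032 -0.2143  0.1922] yaw 8.09 xaxis [-0.0284  0.0032 -0.9996] F [0.22 0.7  0.55] gap 0.0852
to go [ 0.0097 -0.0039 -0.0422]
```

```bash
python3 -m pendant '[-0.0032,-0.0284,0,0.0097,-0.0039,-0.01,0.085, 0,0,0,0,0,-0.02,0.085, 0,0,0,0,0,-0.02,0.085,0,0,0,0,0,-0.02,0.085,0,0,0,0,0,-0.01,0.085,0,0,0,0,0,0,0.085]' >/dev/null
python3 st.py .6129 -.2182 .1
```

```text
t 20.95 tcp [ 0.613  -0.2117  0.1102] yaw 8.44 xaxis [ 0.0022  0.0006 -1.    ] F [-0.71 -0.69  0.27] gap 0.0852
to go [-0.0001 -0.0065 -0.0102]
```

```bash
python3 -m pendant '[0,0.002,0,0,-0.0065,0,0.085, 0,0,0,0,0,-0.01,0.085, 0,0,0,0,0,-0.02,0.085,0,0,0,0,0,-0.02,0.085,0,0,0,0,0,-0.015,0.085,0,0,0,0,0,0,0.085,0,0,0,0,0,0,0.085]' >/dev/null
python3 st.py .6129 -.2182 .04
```

```text
t 21.65 tcp [ 0.6149 -0.219   0.0469] yaw 8.47 xaxis [ 0.0061 -0.0017 -1.    ] F [-0.63  0.16  0.15] gap 0.0849
to go [-0.002   0.0008 -0.0069]
```

```bash
python3 -m pendant '[0.0017,0.006,0,-0.0018,0.0008,-0.0065,0.085,0,0,0,0,0,0,0.085,0,0,0,0,0,0,0.078, 0,0,0,0,0,0,0.07, 0,0,0,0,0,0,0.064, 0,0,0,0,0,0,0.06, 0,0,0,0,0,0,0.055, 0,0,0,0,0,0,0.05,0,0,0,0,0,0,0.045,0,0,0,0,0,0,0.045]' 35 >/dev/null
python3 st.py .4649 .2612 .2
```

```text
t 22.65 tcp [ 0.6142 -0.2187  0.0433] yaw 8.47 xaxis [ 0.0032 -0.0014 -1.    ] F [-0.55 -0.38  0.47] gap 0.0586
to go [-0.1493  0.4799  0.1567]
```

```bash
python3 -m pendant '[0.0014,0.003,0,0,0,0.005,0.045, 0,0,0,0,0,0.012,0.045, 0,0,0,0,0,0.02,0.045, 0,0,0,0,0,0.025,0.045, 0,0,0,0,0,0.025,0.045, 0,0,0,0,0,0.025,0.045,0,0,0,0,0,0.025,0.045,0,0,0,0,0,0.015,0.045,0,0,0,0,0,0,0.045]' >/dev/null
python3 st.py .4649 .2612 .2
python3 - <<'E'
from h import *
snapshot("scene")
for t in("mug_center","tray_center"): print([(round(d['p'],2),np.round(d['bbox'],1)) for d in look_for("scene",t)[:2]])
p=observe()['tool_pos'];print(pix("scene",p+[0,0,.001]),pix("scene",(.6179,-.2539,.008)))
E
```

```text
t 23.55 tcp [ 0.613  -0.2181  0.2063] yaw 8.47 xaxis [ 0.0005  0.0001 -1.    ] F [ 0.09  0.68 -2.69] gap 0.0587
to go [-0.1481  0.4793 -0.0063]
[(0.84, array([288.6, 109.9,  28.1,  30.6])), (0.65, array([250.6, 227.7,  36.6,  27.4]))]
[(0.62, array([287.1, 170.9,  34.5,  30.4]))]
[288.49106458 113.69836865] [286.6265465  171.88049508]
```

```bash
python3 -m pendant '[0,0,0,-0.005,0.016,0,0.045, 0,0,0,-0.01,0.032,0.002,0.045, 0,0,0,-0.01,0.032,0.002,0.045, 0,0,0,-0.01,0.032,0.002,0.045, 0,0,0,-0.01,0.032,0.002,0.045, 0,0,0,-0.01,0.032,0.002,0.045, 0,0,0,-0.01,0.032,0.002,0.045, 0,0,0,-0.01,0.032,0.002,0.045]' >/dev/null
python3 -m pendant '[0,0,0,-0.01,0.032,0.002,0.045, 0,0,0,-0.01,0.032,0.002,0.045, 0,0,0,-0.01,0.032,0.002,0.045, 0,0,0,-0.01,0.032,0.002,0.045, 0,0,0,-0.01,0.032,0.002,0.045, 0,0,0,-0.01,0.032,0.002,0.045, 0,0,0,-0.008,0.025,0.002,0.045, 0,0,0,-0.004,0.01,0,0.045,0,0,0,0,0,0,0.045]' >/dev/null
python3 st.py .4649 .2612 .15
```

```text
t 25.4 tcp [0.4419 0.273  0.2061] yaw 8.56 xaxis [-0.0358  0.0027 -0.9994] F [ 0.29 -0.88 -1.79] gap 0.0585
to go [ 0.023  -0.0118 -0.0561]
```

```bash
python3 -m pendant '[-0.0027,-0.0358,0,0.0225,-0.0115,-0.005,0.045, 0,0,0,0,0,-0.015,0.045, 0,0,0,0,0,-0.02,0.045,0,0,0,0,0,-0.02,0.045,0,0,0,0,0,-0.02,0.045,0,0,0,0,0,-0.01,0.045,0,0,0,0,0,0,0.045]' >/dev/null
python3 st.py .4649 .2612 .1
```

```text
t 26.1 tcp [0.4624 0.2561 0.1071] yaw 8.34 xaxis [-0.0064 -0.0034 -1.    ] F [ 0.01  0.97 -1.29] gap 0.0586
to go [ 0.0025  0.0051 -0.0071]
```

```bash
python3 -m pendant '[0.0034,-0.0064,0,0.0025,0.005,-0.004,0.045,0,0,0,0,0,-0.005,0.045,0,0,0,0,0,-0.003,0.045,0,0,0,0,0,0,0.045]' >/dev/null
python3 st.py .4649 .2612 .0855
```

```text
t 26.5 tcp [0.4657 0.2615 0.096 ] yaw 8.3 xaxis [ 0.0021  0.0013 -1.    ] F [-0.16 -0.02 -1.12] gap 0.0584
to go [-0.0008 -0.0003 -0.0105]
```

```bash
python3 -m pendant '[0,0.002,0,-0.0008,0,-0.004,0.045,0,0,0,0,0,-0.003,0.045,0,0,0,0,0,0,0.045]' |grep -E "tool|force"; python3 -m pendant '[0,0,0,0,0,-0.0015,0.045,0,0,0,0,0,0,0.045]' |grep -E "tool|force";python3 -m pendant '[0,0,0,0,0,-0.001,0.045,0,0,0,0,0,0,0.045]' |grep -E "tool|force"
```

```text
tool_pos: [0.4651, 0.2617, 0.0892]
contact_force: [0.0, -0.2, -2.0]
tool_pos: [0.4652, 0.2617, 0.0876]
contact_force: [0.4, 0.8, -2.0]
tool_pos: [0.4652, 0.2617, 0.0866]
contact_force: [-0.8, -0.2, -2.2]
```

```bash
python3 -m pendant '[0,0,0,0,0,-0.0008,0.045,0,0,0,0,0,0,0.045]' |grep -E "tool|force"; python3 -m pendant '[0,0,0,0,0,-0.0008,0.045,0,0,0,0,0,0,0.045]' |grep -E "tool|force"; python3 -m pendant '[0,0,0,0,0,-0.0008,0.045,0,0,0,0,0,0,0.045]' |grep -E "tool|force"
```

```text
tool_pos: [0.4653, 0.2618, 0.0859]
contact_force: [0.2, -0.1, -1.2]
tool_pos: [0.4654, 0.2619, 0.0854]
contact_force: [0.3, 0.4, -2.0]
tool_pos: [0.4655, 0.2622, 0.0854]
contact_force: [0.1, -0.2, -1.8]
```

```bash
python3 -m pendant '[0,0,0,0,0,-0.0008,0.045,0,0,0,0,0,0,0.045]' |grep -E "tool|force"; python3 -m pendant '[0,0,0,0,0,-0.0008,0.045,0,0,0,0,0,0,0.045]' |grep -E "tool|force"; python3 st.py
```

```text
tool_pos: [0.4656, 0.2624, 0.0854]
contact_force: [-1.0, 0.1, -1.5]
tool_pos: [0.4658, 0.2627, 0.0853]
contact_force: [-0.5, -0.6, -1.2]
t 28.2 tcp [0.4658 0.2627 0.0853] yaw 8.32 xaxis [ 0.0032  0.0042 -1.    ] F [-0.5  -0.58 -1.21] gap 0.0582
```

Contact at 0.0853, as predicted. Releasing.

```bash
python3 -m pendant '[0,0,0,0,0,0,0.059,0,0,0,0,0,0,0.062,0,0,0,0,0,0,0.068, 0,0,0,0,0,0.0,0.076, 0,0,0,0,0,0,0.085,0,0,0,0,0,0.01,0.085, 0,0,0,0,0,0.03,0.085,0,0,0,0,0,0.04,0.085,0,0,0,0,0,0.04,0.085,0,0,0,0,0,0,0.085]' >/dev/null
python3 st.py .6179 -.2539 .2
python3 - <<'E'
from ov import *
snapshot("scene")
for t,p in(("mug_center",(.4655,.262,.086)),("infuser_center",(.578,.0845,.095)),("lid_center",(.4505,.102,.078))): print(t,[(round(d['p'],2),np.round(d['bbox'],1)) for d in look_for("scene",t)[:3]],pix("scene",p))
E
```

```text
t 29.2 tcp [0.4645 0.2619 0.2109] yaw 8.31 xaxis [ 0.0018  0.0032 -1.    ] F [-0.56  0.57  0.17] gap 0.0847
to go [ 0.1534 -0.5158 -0.0109]
mug_center [(0.71, array([264.9, 281.6,  41.9,  51.7]))] [263.18455107 284.97234428]
infuser_center [(0.57, array([255.7, 213.2,  22.4,  25.1]))] [249.39562334 210.92241556]
lid_center [(0.66, array([299.1, 240.8,  28.1,  26.9]))] [301.7899943  238.55574405]
```

```bash
python3 -m pendant '[0,0,0,0.005,-0.016,0,0.085, 0,0,0,0.01,-0.034,0.002,0.085, 0,0,0,0.01,-0.034,0.002,0.085, 0,0,0,0.01,-0.034,0.002,0.085, 0,0,0,0.01,-0.034,0.002,0.085, 0,0,0,0.01,-0.034,0.002,0.085, 0,0,0,0.01,-0.034,0.002,0.085, 0,0,0,0.01,-0.034,0.002,0.085]' >/dev/null
python3 -m pendant '[0,0,0,0.011,-0.034,0.002,0.085, 0,0,0,0.011,-0.034,0.002,0.085, 0,0,0,0.011,-0.034,0.002,0.085, 0,0,0,0.011,-0.034,0.002,0.085, 0,0,0,0.011,-0.034,0.002,0.085, 0,0,0,0.011,-0.034,0.002,0.085, 0,0,0,0.011,-0.034,0.002,0.085, 0,0,0,0.006,-0.018,0,0.085,0,0,0,0,0,0,0.085,0,0,0,0,0,0,0.085]' >/dev/null
python3 st.py .6179 -.2539 .15
```

```text
t 31.2 tcp [ 0.6155 -0.2697  0.2041] yaw 8.46 xaxis [-0.0442  0.004  -0.999 ] F [-0.19  1.28 -0.09] gap 0.0853
to go [ 0.0024  0.0158 -0.0541]
```

```bash
python3 -m pendant '[-0.004,-0.0442,0,0.0024,0.0158,-0.01,0.085, 0,0,0,0,0,-0.03,0.085, 0,0,0,0,0,-0.03,0.085,0,0,0,0,0,-0.03,0.085,0,0,0,0,0,-0.03,0.085,0,0,0,0,0,-0.015,0.085,0,0,0,0,0,0,0.085]' >/dev/null
python3 st.py .6179 -.2539 .03
python3 - <<'E'
from ov import *
p=observe()['tool_pos']
overlay("scene",snapshot("scene"),[rect((.6179,-.2539),np.radians(98.3),.064,.15,.016),circ(p[:2],.003,p[2])],(245,335,110,200),"pics/x2.png",5)
E
```

```text
t 31.9 tcp [ 0.616  -0.2436  0.0545] yaw 8.82 xaxis [ 0.0022  0.0014 -1.    ] F [-0.2  -0.13  0.42] gap 0.0851
to go [ 0.0019 -0.0103 -0.0245]
```

View pics/x2.png

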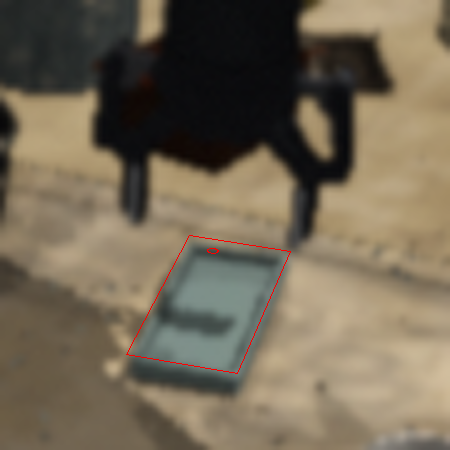

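The tray model fits: corners near (190,236), (291,250), (238,373), (127,354).

```bash
python3 -m pendant '[0,0.002,-0.008,0.002,-0.0103,0,0.085, 0,0,0,0,0,-0.01,0.085, 0,0,0,0,0,-0.015,0.085,0,0,0,0,0,-0.012,0.085,0,0,0,0,0,0,0.085,0,0,0,0,0,0,0.085]' >/dev/null
python3 st.py .6179 -.2539 .0
```

```text
t 32.55 tcp [ 0.6204 -0.2557  0.0203] yaw 8.31 xaxis [ 0.0064 -0.0014 -1.    ] F [ 1.18  0.3  -0.74] gap 0.0851
to go [-0.0025  0.0018 -0.0203]
```

```bash
python3 -m pendant '[0.0014,0.0064,0,-0.0025,0.0018,-0.008,0.085, 0,0,0,0,0,-0.008,0.085, 0,0,0,0,0,-0.003,0.085,0,0,0,0,0,0,0.085]' >/dev/null
python3 st.py .6179 -.2539 .0
```

```text
t 32.95 tcp [ 0.6177 -0.2537 -0.0001] yaw 8.32 xaxis [-0.0004  0.     -1.    ] F [ 0.04 -0.01 -0.53] gap 0.0852
to go [ 0.0002 -0.0002  0.0001]
```

```bash
python3 -m pendant '[0,0,0,0,0,0,0.08,0,0,0,0,0,0,0.074,0,0,0,0,0,0,0.068, 0,0,0,0,0,0,0.064, 0,0,0,0,0,0,0.06, 0,0,0,0,0,0,0.055, 0,0,0,0,0,0,0.05, 0,0,0,0,0,0,0.05]' 50 >/dev/null
python3 st.py .6179 -.2539 .0
python3 -m pendant '[0,0,0,0,0,0.005,0.05, 0,0,0,0,0,0.012,0.05, 0,0,0,0,0,0.02,0.05, 0,0,0,0,0,0.03,0.05, 0,0,0,0,0,0.035,0.05, 0,0,0,0,0,0.035,0.05,0,0,0,0,0,0.035,0.05,0,0,0,0,0,0.015,0.05,0,0,0,0,0,0,0.05]' >/dev/null
python3 st.py .5892 .2455 .2
```

```text
t 33.75 tcp [ 0.6182 -0.2539  0.001 ] yaw 8.33 xaxis [ 0.0009 -0.0006 -1.    ] F [0.34 0.26 0.48] gap 0.0623
to go [-0.0003 -0.     -0.001 ]
t 34.65 tcp [ 0.6158 -0.2527  0.1994] yaw 8.33 xaxis [ 0.0001 -0.0002 -1.    ] F [ 0.2  -0.   -2.39] gap 0.0626
to go [-0.0266  0.4982  0.0006]
```

```bash
python3 -m pendant '[0,0,-0.015,0,0.016,0,0.05, 0,0,-0.0285,-0.001,0.034,0.002,0.05, 0,0,-0.0285,-0.001,0.034,0.002,0.05, 0,0,-0.0285,-0.001,0.034,0.002,0.05, 0,0,-0.0285,-0.001,0.034,0.002,0.05, 0,0,-0.0285,-0.001,0.034,0.002,0.05, 0,0,-0.0285,-0.001,0.034,0.002,0.05, 0,0,-0.0285,-0.001,0.034,0.002,0.05]' >/dev/null
python3 st.py .5892 .2455 .2
python3 -m pendant '[0,0,-0.0285,-0.002,0.034,0.002,0.05, 0,0,-0.0285,-0.002,0.034,0.002,0.05, 0,0,-0.0285,-0.002,0.034,0.002,0.05, 0,0,-0.0285,-0.002,0.034,0.002,0.05, 0,0,-0.0285,-0.002,0.034,0.002,0.05, 0,0,-0.0285,-0.001,0.034,0.002,0.05, 0,0,-0.01,-0.001,0.02,0.002,0.05, 0,0,0,0,0.01,0,0.05,0,0,0,0,0,0,0.05,0,0,0,0,0,0,0.05]' >/dev/null
python3 st.py .5892 .2455 .15
```

```text
t 35.45 tcp [0.6037 0.0069 0.1976] yaw -4.77 xaxis [-0.016   0.0038 -0.9999] F [ 0.61 -0.47 -2.57] gap 0.0621
to go [-0.0145  0.2386  0.0024]
t 36.45 tcp [0.5847 0.2527 0.192 ] yaw -15.39 xaxis [-0.0367  0.0027 -0.9993] F [ 0.12 -0.75 -2.75] gap 0.0627
to go [ 0.0045 -0.0072 -0.042 ]
```

```bash
python3 -m pendant '[-0.0027,-0.0367,0.015,0.0045,-0.007,-0.01,0.05, 0,0,0,0,0,-0.02,0.05, 0,0,0,0,0,-0.025,0.05,0,0,0,0,0,-0.02,0.05,0,0,0,0,0,0,0.05,0,0,0,0,0,0,0.05]' >/dev/null
python3 st.py .5892 .2455 .1
```

```text
t 37.05 tcp [0.5902 0.2381 0.1139] yaw -14.78 xaxis [ 0.0014 -0.0019 -1.    ] F [-0.17  1.32 -1.34] gap 0.0624
to go [-0.001   0.0074 -0.0139]
```

```bash
python3 -m pendant '[0.002,0.0014,0.005,-0.001,0.0074,-0.005,0.05, 0,0,0,0,0,-0.015,0.05, 0,0,0,0,0,-0.015,0.05,0,0,0,0,0,-0.008,0.05,0,0,0,0,0,0,0.05,0,0,0,0,0,0,0.05]' >/dev/null
python3 st.py .5892 .2455 .059
python3 - <<'E'
from ov import *
p=observe()['tool_pos']
overlay("scene",snapshot("scene"),[rect(p[:2],np.radians(75.5),.064,.15,p[2]+.015)],(160,300,200,305),"pics/x3.png",5)
E
```

```text
t 37.65 tcp [0.59   0.2457 0.0695] yaw -14.49 xaxis [ 0.0022  0.0011 -1.    ] F [ 0.49  0.38 -1.8 ] gap 0.0624
to go [-0.0008 -0.0002 -0.0105]
```

View pics/x3.png

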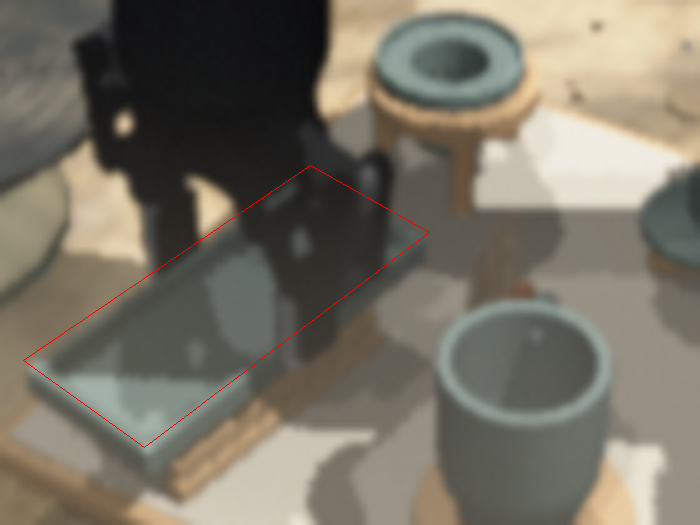

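```bash
python3 - <<'E'
from ov import *
y=np.array([np.cos(np.radians(75.5)),np.sin(np.radians(75.5))]);x=np.array([y[1],-y[0]])
for c in((.5892,.2445),):
  for l in(-.019,-.024):
    for e in(.055,-.055):
      for z in(.04,.058): print(l,e,z,(pix("scene",(*(np.array(c)+l*x+e*y),z))-[160,200])*5)
  for l in(-.032,):
    for e in(.075,-.075): print("tray bottom",(pix("scene",(*(np.array(c)+l*x+e*y),.0685))-[160,200])*5)
# ends of bars in initial scene image, top view edges
for p in[(178,500),]: print(at("scene",(p[0]/5+160,p[1]/5+200),.04))
E
```

```text
-0.019 0.055 0.04 [170.29609143 480.75728232]
-0.019 0.055 0.058 [167.20591432 446.04322186]
-0.019 -0.055 0.04 [371.48763118 323.75964683]
-0.019 -0.055 0.058 [371.1690275  290.18511684]
-0.024 0.055 0.04 [179.74214652 487.55353285]
-0.024 0.055 0.058 [176.76981574 452.80555302]
-0.024 -0.055 0.04 [380.76226825 329.44083319]
-0.024 -0.055 0.058 [380.55808176 295.82531927]
tray bottom [148.80238407 475.16411591]
tray bottom [429.07901824 259.16527219]
[0.5771341  0.30908672 0.04      ]
```

Bar ends appear at about (178,500) and (380,330), agreeing with the model within about 2 px. Lowering.

```bash
python3 -m pendant '[0,0.002,0,-0.0008,0.001,-0.004,0.05,0,0,0,0,0,-0.003,0.05,0,0,0,0,0,0,0.05]' |grep -E "tool|force"; python3 -m pendant '[0,0,0,0,0,-0.0015,0.05,0,0,0,0,0,0,0.05]' |grep -E "tool|force"; python3 -m pendant '[0,0,0,0,0,-0.001,0.05,0,0,0,0,0,0,0.05]' |grep -E "tool|force"; python3 -m pendant '[0,0,0,0,0,-0.0008,0.05,0,0,0,0,0,0,0.05]' |grep -E "tool|force"
```

```text
tool_pos: [0.5895, 0.2469, 0.063]
contact_force: [0.5, -0.2, -2.8]
tool_pos: [0.5896, 0.247, 0.0616]
contact_force: [0.3, 0.9, -1.2]
tool_pos: [0.5897, 0.247, 0.0607]
contact_force: [0.6, 0.2, -2.5]
tool_pos: [0.5897, 0.247, 0.0599]
contact_force: [-0.8, -0.1, -2.6]
```

```bash
python3 -m pendant '[0,0,0,0,0,-0.0008,0.05,0,0,0,0,0,0,0.05]' |grep -E "tool|force"; python3 -m pendant '[0,0,0,0,0,-0.0008,0.05,0,0,0,0,0,0,0.05]' |grep -E "tool|force"; python3 -m pendant '[0,0,0,0,0,-0.0008,0.05,0,0,0,0,0,0,0.05]' |grep -E "tool|force"
```

```text
tool_pos: [0.5898, 0.247, 0.0592]
contact_force: [-0.1, -0.1, -1.8]
tool_pos: [0.5899, 0.2471, 0.0592]
contact_force: [-1.1, 0.1, -1.8]
tool_pos: [0.5901, 0.2471, 0.0591]
contact_force: [-0.5, -1.0, -1.5]
```

Contact at 0.0592, as predicted. Releasing, then backing away to check from the top camera.

```bash
python3 -m pendant '[0,0,0,0,0,0,0.063,0,0,0,0,0,0,0.066,0,0,0,0,0,0,0.072, 0,0,0,0,0,0.0,0.08, 0,0,0,0,0,0,0.085,0,0,0,0,0,0.01,0.085, 0,0,0,0,0,0.03,0.085,0,0,0,0,0,0.04,0.085,0,0,0,0,0,0.04,0.085,0,0,0,0,0,0.03,0.085]' |grep -E "tool|force"
python3 -m pendant '[0,0,0,0,-0.02,0.01,0.085, 0,0,0,-0.01,-0.035,0.01,0.085, 0,0,0,-0.015,-0.04,0.01,0.085, 0,0,0,-0.015,-0.04,0.005,0.085, 0,0,0,-0.015,-0.04,0.005,0.085, 0,0,0,-0.015,-0.04,0.005,0.085, 0,0,0,-0.015,-0.04,0.005,0.085, 0,0,0,-0.015,-0.04,0.005,0.085,0,0,0,-0.015,-0.04,0.005,0.085,0,0,0,-0.015,-0.04,0.005,0.085]' >/dev/null
python3 -m pendant '[0,0,0,-0.015,-0.04,0.005,0.085, 0,0,0,-0.015,-0.04,0.005,0.085, 0,0,0,-0.01,-0.04,0.005,0.085, 0,0,0,-0.01,-0.04,0.005,0.085, 0,0,0,0,-0.04,0,0.085, 0,0,0,0,-0.04,0,0.085, 0,0,0,0,-0.03,0,0.085, 0,0,0,0,-0.01,0,0.085,0,0,0,0,0,0,0.085,0,0,0,0,0,0,0.085]' |grep -E "tool|force"
python3 - <<'E'
from ov import *
im=snapshot("top"); r=np.radians
g=[circ((.578,.0845),.033,.099),circ((.4649,.2608),.03,.122),circ((.4649,.2608),.04,.05),circ((.4502,.101),.0285,.067),circ((.4502,.101),.009,.095),rect((.5892,.2445),r(75.5),.064,.15,.074)]
overlay("top",im,g,(120,280,140,260),"pics/z.png",5)
for t in("lid_center","infuser_center","mug_center","tray_center","green_cup"): print(t,[(round(d['p'],2),np.round(d['bbox'],1)) for d in look_for("top",t)[:2]])
E
```

```text
tool_pos: [0.5875, 0.2461, 0.2117]
contact_force: [0.7, 1.0, -0.1]
tool_pos: [0.3828, -0.4405, 0.3015]
contact_force: [0.1, 0.6, 1.2]
lid_center []
infuser_center [(0.74, array([226.7, 188.8,  28.2,  25.7]))]
mug_center [(0.78, array([149.9, 237.8,  41.1,  27.6]))]
tray_center [(0.63, array([157.3, 183.4,  69. ,  36. ]))]
green_cup [(0.88, array([308.4, 125.7,  27.5,  25.5])), (0.56, array([225.9, 190.8,  28.1,  28.4]))]
```

View pics/z.png

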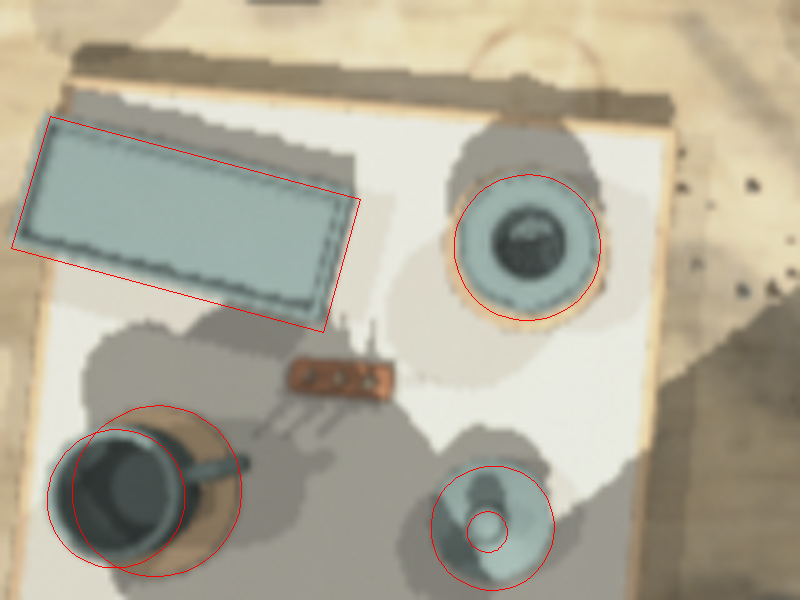

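All four pieces sit on their seats in the top view: tray centre (186,224), infuser (528,247), mug rim (117,493), lid knob (487,531). All are close to the overlays. The clay cup is still at 308,126. Handing in.

```bash
python3 -c "
from bench import *
print(sign_off())"
```

```text
the job is handed in; nothing more can be done
None
```

I took the stack apart and set all four pieces on their seats: the lid on the stilt, the infuser in the ring, the mug on the disc and the tray on the bars. The job is handed in at about 40 s of the 131 s; no verdict is reported.

**Set-down:** Each piece was lowered in small steps until the arm stopped. The infuser, mug and tray stopped within 1 mm of the height I expected, and the lid within 2 mm. Measured forces stayed under 3 N.

**Last top view:** All pieces looked upright and apart, within about 4 mm of my measured seat positions. The mug was about 2.5 mm off and the lid up to about 4 mm. The clay cup was within about 1.5 px of its first position.

**Checks that failed or disagreed:**
- The two cameras differed by about 2 px (5–10 mm) on the shelf, and more on the stilt and bars. I relied on the top camera and the contact heights.
- The network did not find the lid in the last picture, so I checked the lid by eye against the overlay.

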